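Move the furniture feet to the lipped rack in reverse order

TASK

Four wooden furniture feet stand in a row on cork pads on the drying board. Lift them one by one over the lip of the empty lipped rack and leave each standing upright on the floor of its own bay, in reverse order: the foot at the left end of the drying board goes into the right-end bay, the second from the left into the second bay from the right, and so on. Left and right are the robot's own, as it looks along the bench.

Things in the scene. Friction and masses are not known exactly. Their poses are not given: they have to be found in the camera images.
- foot_round: The round foot: plain straight cylinder of beech, diameter 38, height 95, flat top with a small dark bored hole (12 wide). Grip it across the diameter, about 70 above its underside. Loose, 35 to 130 g. Sizes in mm. Origin at the centre of the underside, z up.
- foot_square: The square foot: plain square block of beech, 40 x 40, height 80. Its x and y axes are square to its faces; it stands turned by up to 0.25 rad from the drying board. Grip it across two faces, about 60 above its underside. Loose, 35 to 130 g. Sizes in mm. Origin at the centre of the underside, z up.
- foot_knob: The knob-headed foot: turned beech foot: disc base of diameter 44 (14 high), thin neck of diameter 22, round head with a domed top; the head is a cylinder of diameter 40 from 55 to 73 above the underside, total height 86. Grip the head about 64 above the underside. Loose, 35 to 130 g. Sizes in mm. Origin at the centre of the underside, z up.
- foot_stepped: The stepped foot: turned beech foot: wide disc base of diameter 52 (16 high), waist of diameter 26, then a flat-topped drum of diameter 35 from 38 to 78 above the underside. Grip the drum about 60 above the underside. Loose, 35 to 130 g. Sizes in mm. Origin at the centre of the underside, z up.
- pad_round: Square cork pad, 62 x 62 x 6 mm, on which the round foot stands at the start (centred within 4 mm). It is fixed to the drying board and stays, so it shows where in the row the round foot began. All four pads look alike. Origin at the centre of its underside.
- pad_square: Square cork pad, 62 x 62 x 6 mm, on which the square foot stands at the start (centred within 4 mm). It is fixed to the drying board and stays, so it shows where in the row the square foot began. All four pads look alike. Origin at the centre of its underside.
- pad_knob: Square cork pad, 62 x 62 x 6 mm, on which the knob-headed foot stands at the start (centred within 4 mm). It is fixed to the drying board and stays, so it shows where in the row the knob-headed foot began. All four pads look alike. Origin at the centre of its underside.
- pad_stepped: Square cork pad, 62 x 62 x 6 mm, on which the stepped foot stands at the start (centred within 4 mm). It is fixed to the drying board and stays, so it shows where in the row the stepped foot began. All four pads look alike. Origin at the centre of its underside.
- drying_board: Fixed plywood board, 180 deep (x -60 to +120) by 312 long (y), mm; left or right of the rack. The cork pads lie along its y axis at y = +-112.5 and +-37.5, in any order; pad tops 22 above its underside. At x about +85 lie a low wax tin and a sanding block, up to 25 high. Origin: underside, below the middle of the pad row; x away from the robot, y to the robot's left (yaw up to 0.25 rad), z up.
- lipped_rack: Fixed wooden tray, 104 deep (x) by 312 long (y), mm. Floor 20 above its underside; a lip 6 thick all round, top 50 above the underside. Three dividers (6 thick, tops at 35) make four bays, 92 deep (x) by 69 wide (y), centred at y = +-112.5 and +-37.5. Empty at the start. Origin: centre of the underside; x away from the robot, y to the robot's left (yaw up to 0.25 rad), z up.
There are look-alikes about, which are no part of the job. Leave any turquoise look-alike of the foot_square alone. Leave any orange look-alike of the foot_stepped alone.

How it is judged:
By the outcome, as a careful person would: the job done as asked, in the order asked, and still so for the second after the job is handed in, with the robot touching nothing.
It also fails if it takes over 102 s, if anything falls off the work surface, if the arm or the gripper's body presses on something with over 40 N, if the wrist force passes 120 N, or if a joint passes its speed limit or range.

ROBOT

A 6-joint arm with a two-finger parallel gripper is mounted at the origin on the work surface. World frame = base frame: x ahead of the robot, y to its left, z up, the work surface at z = 0. Lengths are in m, angles in rad, forces in N, time in s.
With the tool pointing down it reaches from about 0.35 to 0.925 m from the base axis. Payload 6.4 kg.
Tool frame: the origin (TCP) lies midway between the tips of the shut fingers; the grasp point (between the pads) lies 19 mm behind it (manip.pinch_z is the distance from the TCP to the grasp point, in m); z points along the fingers, y is the line along which they close (so a half turn about z gives the same grasp; the last joint's range is limited). The gripper opens to 85 mm and grips with 20 to 120 N. Pads are 22 mm wide; open, the fingers measure 114 mm over their backs; the gripper's body (76 mm by 85 mm) begins 54 mm behind the grasp point. The pads swing forward as they close: fully open they stand 13 mm farther back than shut.
Start: joints at [0.927, 0.245, 1.558, -0, 1.339, -0.174], TCP at [0.294, 0.58, 0.193] pointing down, gripper open.
Joint ranges: [-3.13, 3.13], [-1.02, 2.26], [0.13, 2.54], [-0.95, 4.09], [0.21, 2.88], [-2.74, 2.74]. Speed limits (rad/s): [2.57, 2.57, 3.14, 3.14, 3.14, 3.14].

INTERFACE

Orientations are given as a 3x3 rotation matrix whose columns are the frame's x, y, z axes.
In Python, from rig import status, cams, manip gives the robot as it stands.
- The arm moves only by the tool arm_command, never from a script. Its arguments are lists of equal length, an entry for each row: "hand": the closure, from 0 (fully open) to 1 (shut); "translation": the shift along the tool's x, y, z as a fraction of full scale, a list of three; "delta_rot": the turn, a rotation vector about the tool's x, y, z as a fraction of full scale, a list of three. In form: {"hand": [hand, ...], "translation": [[dx, dy, dz], ...], "delta_rot": [[rx, ry, rz], ...]}. A call has 1 to 8 rows; each row is the pose to reach, as a shift and turn from the pose commanded when the call began, along the tool's axes at that moment; what a row does not reach only later rows make up. Full scale, the value 1, is 20 cm for a shift and 45 degrees for a turn. A row lasts 1/12 s, in which the tool goes at most 41.7 mm and 7.16 degrees, less where a joint would pass 70% of its speed; a pose out of reach is approached as far as the arm can. A call with a number of a shift or a turn outside -1 to 1 is refused whole. A call with a gripper value outside its range is refused whole. The fingers move at their own pace and stop on an object; the grip force is fixed at half the most. Time passes only in rows, so rows that repeat a pose let the fingers close. It gives the time, the measured TCP pose, the force, the opening and the grip force at its end, in the units of the state.
- status.sense(): the state, without advancing time (a new reading comes with each control period).
- cams.camera(name): name is "scene" or "top" or "wrist"; returns the picture (384x512x3 uint8, blue, green, red); there is no depth.
- cams.camera_model(name): a dict with "intrinsics" (3x3 intrinsics, pixels), "T" (4x4, takes a point from camera to world coordinates); the wrist camera has in their place "tool_from_camera" (4x4, takes a point from camera to tool coordinates, whose origin is the TCP and whose axes are the flange's). Camera axes: x right, y down, z forward; pixel columns grow to the right and rows downward; lengths in m; the calibration is good to about 2 mm. A picture is of the moment at which its call begins: read the wrist's pose just before it. camera_model takes no time and is no camera call.
- manip.close_job(): hands the job in; it is judged then, once.
The state is a dict: "t": time; "q": joint angles; "dq": joint speeds; "effort": joint torques, N m; "position": TCP position; "tool_rot": TCP orientation; "contact_force": force on the tool from outside, world axes, zero at the start; "moment": the same for the moment, N m; "width": opening from 0.0 (shut) to 1.0 (fully open); "finger_force": force on a finger pad.
Only numpy, scipy, OpenCV 4.12 (cv2) and the standard library are available. Lean on these libraries where they do the work, as an engineer would, in place of code of your own. Each camera call takes 0.05 s, during which the arm holds its last target. There are 200 camera calls.

## Working session

There is one attempt and no reset: what is moved stays moved. The work goes in short steps, Python scripts to look and compute and a tool call to move; the robot and the scene stay as the last step left them, time stands still between calls to the robot, and variables do not carry over. Pictures are saved under pics/ and viewed, at most 14 in all, crops included, and the job is handed in when it is done.

Besides the shell and the picture viewer there is one more tool, called by a JSON object that holds its "api" and its "payload", one argument or row to a line. arm_command: Moves the arm, as the interface text tells. Shift numbers are shares of 20 cm and turn numbers shares of 45 degrees, none past 1 either way. Its arguments: {"type":"object","properties":{"hand":{"type":"array","items":{"type":"number"}},"translation":{"type":"array","items":{"type":"array","items":{"type":"number"}}},"delta_rot":{"type":"array","items":{"type":"array","items":{"type":"number"}}}},"required":["hand","translation","delta_rot"]}

```bash
mkdir -p pics; ls; python3 - <<'E'
from rig import status,cams,manip
import cv2,numpy as np
np.set_printoptions(precision=4,suppress=True)
for n in("top","scene"):
    cv2.imwrite(f"pics/{n}0.png",cams.camera(n)); m=cams.camera_model(n);print(n,m["intrinsics"],m["T"])
print(cams.camera_model("wrist"));s=status.sense();print(s,manip.pinch_z)
E
```

```text
pics
top [[355.983    0.     254.3949]
 [  0.     355.983  186.6047]
 [  0.       0.       1.    ]] [[ 0.0034 -0.9819  0.1895  0.3362]
 [-0.9997  0.0011  0.0235 -0.019 ]
 [-0.0233 -0.1895 -0.9816  1.0562]
 [ 0.      0.      0.      1.    ]]
scene [[387.7283   0.     257.5061]
 [  0.     387.7283 191.3606]
 [  0.       0.       1.    ]] [[ 0.8535  0.3281 -0.4048  0.8783]
 [ 0.5211 -0.531   0.6682 -0.5749]
 [ 0.0043 -0.7813 -0.6242  0.5627]
 [ 0.      0.      0.      1.    ]]
{'intrinsics': array([[264.7517,   0.    , 255.1033],
       [  0.    , 264.7517, 188.3011],
       [  0.    ,   0.    ,   1.    ]]), 'tool_from_camera': array([[-0.0013, -0.9447, -0.328 ,  0.085 ],
       [ 1.    , -0.0011, -0.0009, -0.0004],
       [ 0.0005, -0.328 ,  0.9447, -0.1806],
       [ 0.    ,  0.    ,  0.    ,  1.    ]])}
{'t': 0.1, 'q': array([ 0.9269,  0.2457,  1.5589,  0.    ,  1.3387, -0.1741]), 'dq': array([ 0.0006, -0.0008, -0.0046, -0.0015,  0.0003,  0.0016]), 'effort': array([  0.0002, -43.0672, -32.7129,  -0.0001,   0.0028,   0.    ]), 'position': array([0.2939, 0.5791, 0.1921]), 'tool_rot': array([[-0.8917,  0.4527, -0.0011],
       [ 0.4527,  0.8917, -0.0014],
       [ 0.0003, -0.0017, -1.    ]]), 'contact_force': array([ 0.0248, -1.1608,  0.554 ]), 'moment': array([0.0004, 0.0103, 0.0401]), 'finger_force': 0.0, 'width': 0.9993221007350056} 0.0187
```

```bash
python3 - <<'E'
import cv2
for n in("top","scene"):
    cv2.imwrite(f"pics/{n}0b.png",cv2.resize(cv2.imread(f"pics/{n}0.png"),(800,600),interpolation=cv2.INTER_CUBIC))
E
```

```text
(no output)
```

View pics/top0b.png

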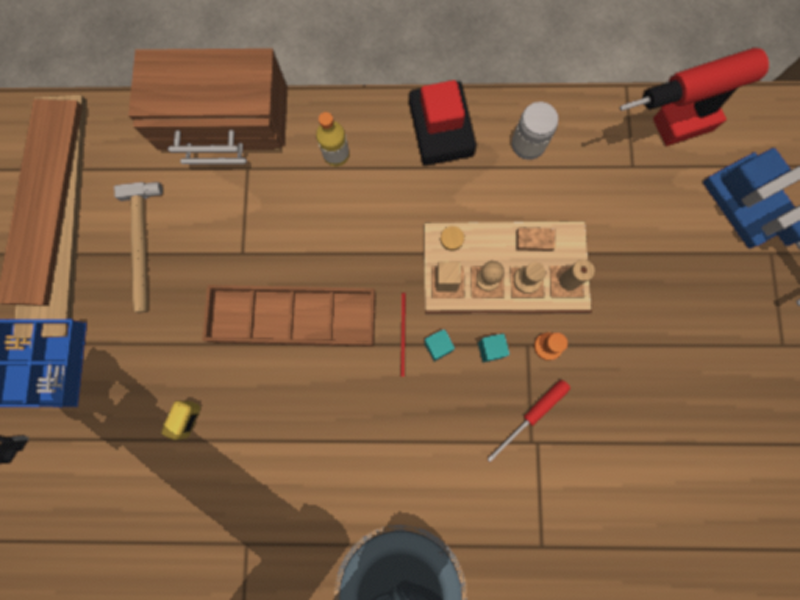

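View pics/scene0b.png

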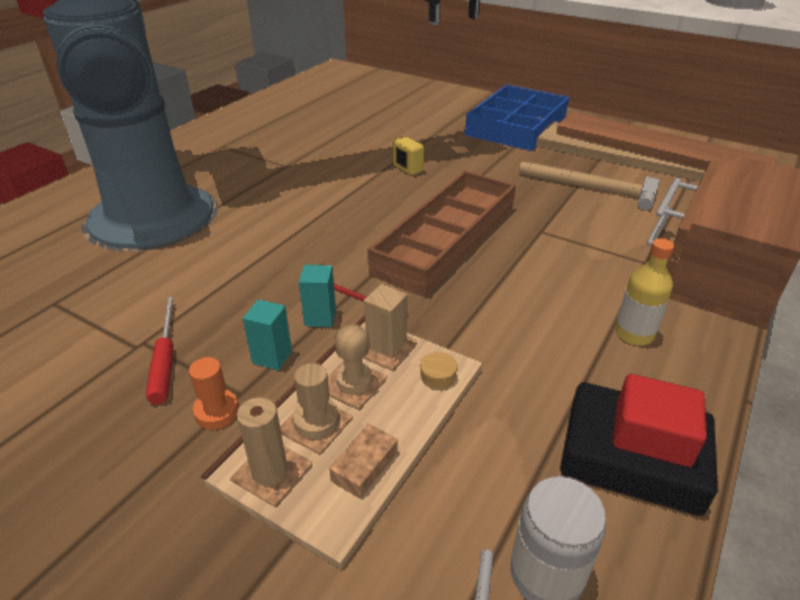

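The top view (800 px scale) shows the rack at the left (205–375, 288–345) and the drying board at the right. The feet, left to right, are square (448,275), knob (490,275), stepped (531,275) and round (578,272). The turquoise and orange decoys are on the near side of the board.

```bash
python3 - <<'E'
import cv2
im=cv2.imread("pics/top0.png")
a=cv2.resize(im[135:205,265:385],(800,467),interpolation=cv2.INTER_CUBIC)
b=cv2.resize(im[175:230,125:245],(800,367),interpolation=cv2.INTER_CUBIC)
cv2.imwrite("pics/ca.png",a);cv2.imwrite("pics/cb.png",b)
E
```

```text
(no output)
```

View pics/ca.png

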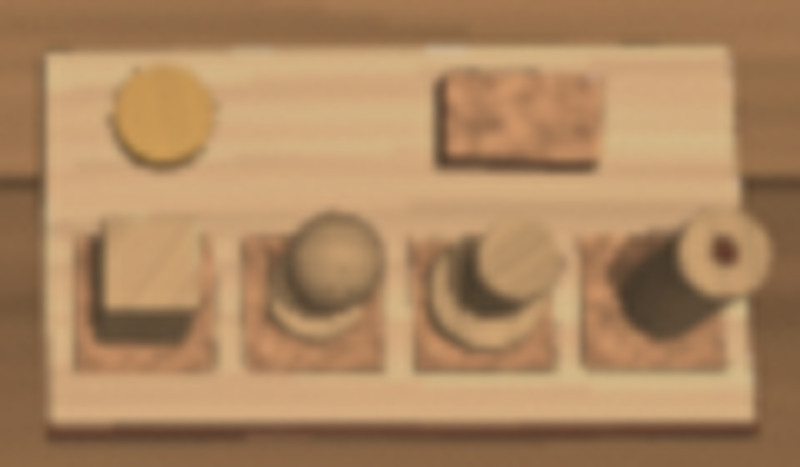

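View pics/cb.png

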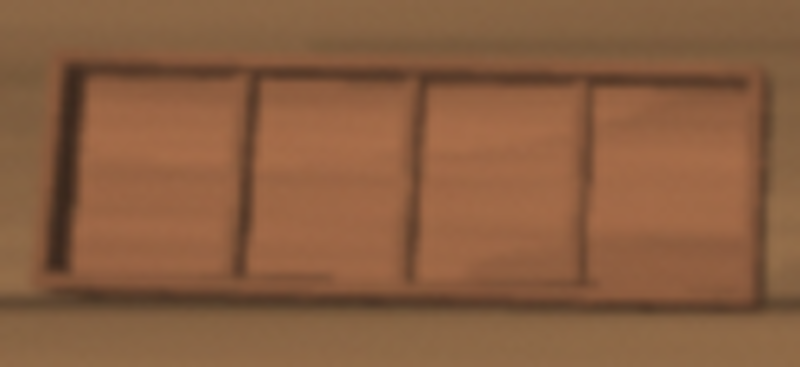

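The crops resolve the four foot tops, the board corners and the rack corners. Next I turn those pixels into positions.

```bash
cat > h.py <<'E'
import numpy as np
from rig import status,cams,manip
np.set_printoptions(precision=4,suppress=True)
def ray(m,T,uv,z):
    d=T[:3,:3]@np.linalg.solve(m["intrinsics"],[uv[0],uv[1],1.]);o=T[:3,3]
    return o+d*(z-o[2])/d[2]
def top(u,v,z):
    m=cams.camera_model("top");return ray(m,m["T"],(u,v),z)
E
python3 - <<'E'
from h import *
s=800/120
A=lambda x,y,z:top(265+(x+.5)/s-.5,135+(y+.5)/s-.5,z)
B=lambda x,y,z:top(125+(x+.5)/s-.5,175+(y+.5)/s-.5,z)
print("sq",A(151,263,.102),[A(*c,.102)[:2] for c in((105,215),(200,218),(197,310),(103,308))])
print("knob",A(334,262,.085),"step",A(522,260,.1),"round",A(725,252,.117))
print("board",[A(*c,.016)[:2] for c in((45,52),(732,47),(755,425),(50,425))])
print("pads",[A(*c,.022)[:2] for c in((146,303),(314,303),(485,303),(654,303))])
print("rack",[B(*c,.05)[:2] for c in((58,58),(765,70),(762,303),(40,290))])
print("div",[B(*c,.035)[:2] for c in((253,78),(240,275),(418,80),(410,280),(587,82),(583,283))])
E
```

```text
sq [ 0.5554 -0.0861  0.102 ] [array([ 0.5758, -0.0674]), array([ 0.5744, -0.1066]), array([ 0.5356, -0.1047]), array([ 0.5365, -0.0662])]
knob [ 0.5596 -0.1637  0.085 ] step [ 0.5568 -0.2384  0.1   ] round [ 0.556 -0.316  0.117]
board [array([ 0.6741, -0.0452]), array([ 0.6752, -0.3568]), array([ 0.5015, -0.3564]), array([ 0.5016, -0.0465])]
pads [array([ 0.5555, -0.0893]), array([ 0.5554, -0.1637]), array([ 0.5553, -0.2392]), array([ 0.5552, -0.3136])]
rack [array([0.5406, 0.3575]), array([0.5349, 0.0486]), array([0.4341, 0.0487]), array([0.4393, 0.3583])]
div [array([0.5346, 0.2757]), array([0.4474, 0.2768]), array([0.5336, 0.2025]), array([0.4453, 0.2026]), array([0.5326, 0.1279]), array([0.4441, 0.1273])]
```

{"api": "arm_command", "payload": {
  "hand": [0, 0, 0, 0, 0, 0, 0, 0],
  "translation": [
    [-1, -0.89, -0.2],
    [-1, -0.89, -0.2],
    [-1, -0.89, -0.2],
    [-1, -0.89, -0.2],
    [-1, -0.89, -0.2],
    [-1, -0.89, -0.2],
    [-1, -0.89, -0.2],
    [-1, -0.89, -0.2]
  ],
  "delta_rot": [
    [0, 0, 1],
    [0, 0, 1],
    [0, 0, 1],
    [0, 0, 1],
    [0, 0, 1],
    [0, 0, 1],
    [0, 0, 1],
    [0, 0, 1]
  ]
}}

```text
t: 0.77
position: [0.3936, 0.3273, 0.2338]
tool_rot: [[-0.305, 0.952, 0.002], [0.952, 0.305, -0.0], [-0.001, 0.001, -1.0]]
contact_force: [0.9, -0.4, 0.2]
width: 1.004
finger_force: 0.0
```

```bash
cat >> h.py <<'E'
from scipy.spatial.transform import Rotation as Ro
import sys
def go(p,yaw=0.0):
    "shift/turn fractions from the present pose to TCP p with tool y along world heading yaw, pointing down"
    s=status.sense();R=s["tool_rot"];c,n=np.cos(yaw),np.sin(yaw)
    y=np.array([c,n,0]);z=np.array([0,0,-1.]);T=np.c_[np.cross(y,z),y,z]
    print("t",round(s["t"],2),"pos",s["position"],"w",round(s["width"],3),"q",s["q"])
    d=R.T@(np.array(p)-s["position"]);r=Ro.from_matrix(R.T@T).as_rotvec()
    print("shift",(d/.2).round(3),"turn",(r/np.pi*4).round(3),"rows",(np.linalg.norm(d)/.0417).round(1),np.degrees(np.linalg.norm(r)/7.16).round(1))
if __name__=="__main__": go([float(a) for a in sys.argv[1:4]],float(sys.argv[4]) if len(sys.argv)>4 else 0.)
E
python3 h.py .5555 -.087 .22 -.04
```

```text
t 0.77 pos [0.3936 0.3273 0.2338] w 1.004 q [ 0.4724 -0.1182  1.864  -0.001   1.3946  0.163 ]
shift [-2.219  0.14   0.071] turn [0.002 0.001 0.445] rows 10.7 2.8
```

{"api": "arm_command", "payload": {
  "hand": [0, 0, 0, 0, 0, 0],
  "translation": [
    [-1, 0.06, 0.03],
    [-1, 0.06, 0.03],
    [-1, 0.06, 0.03],
    [-1, 0.06, 0.03],
    [-1, 0.06, 0.03],
    [-1, 0.06, 0.03]
  ],
  "delta_rot": [
    [0, 0, 0.44],
    [0, 0, 0.44],
    [0, 0, 0.44],
    [0, 0, 0.44],
    [0, 0, 0.44],
    [0, 0, 0.44]
  ]
}}

```text
t: 1.27
position: [0.4668, 0.1399, 0.2264]
tool_rot: [[0.035, 0.999, -0.001], [0.999, -0.035, -0.002], [-0.002, -0.0, -1.0]]
contact_force: [0.3, 0.5, -0.4]
width: 0.999
finger_force: 0.0
```

```bash
python3 h.py .5555 -.087 .22 -.04
```

```text
t 1.27 pos [0.4668 0.1399 0.2264] w 0.999 q [ 0.0589 -0.1748  1.9276 -0.0015  1.3894  0.0944]
shift [-1.118  0.483  0.034] turn [-0.001  0.002  0.006] rows 5.8 0.0
```

{"api": "arm_command", "payload": {
  "hand": [0, 0, 0, 0, 0, 0, 0, 0],
  "translation": [
    [-1, 0.48, 0],
    [-1, 0.48, 0],
    [-1, 0.48, 0],
    [-1, 0.48, 0],
    [-1, 0.48, 0],
    [-1, 0.48, 0],
    [-1, 0.48, 0],
    [-1, 0.48, 0]
  ],
  "delta_rot": [
    [0, 0, 0],
    [0, 0, 0],
    [0, 0, 0],
    [0, 0, 0],
    [0, 0, 0],
    [0, 0, 0],
    [0, 0, 0],
    [0, 0, 0]
  ]
}}

```text
t: 1.93
position: [0.5552, -0.0581, 0.2264]
tool_rot: [[0.03, 1.0, -0.001], [1.0, -0.03, 0.001], [0.001, -0.002, -1.0]]
contact_force: [0.7, 0.8, 0.5]
width: 1.001
finger_force: 0.0
```

```bash
python3 h.py .5555 -.087 .22 -.04; python3 - <<'E'
from h import *
import cv2
s=status.sense();im=cams.camera("wrist");np.savez("w1.npz",p=s["position"],R=s["tool_rot"])
cv2.imwrite("pics/w1.png",cv2.resize(im,(800,600),interpolation=cv2.INTER_CUBIC))
E
```

```text
t 1.93 pos [ 0.5552 -0.0581  0.2264] w 1.001 q [-0.3077  0.0044  1.7602  0.0007  1.3787 -0.2777]
shift [-0.145  0.006  0.032] turn [-0.002 -0.001  0.013] rows 0.7 0.1
```

View pics/w1.png

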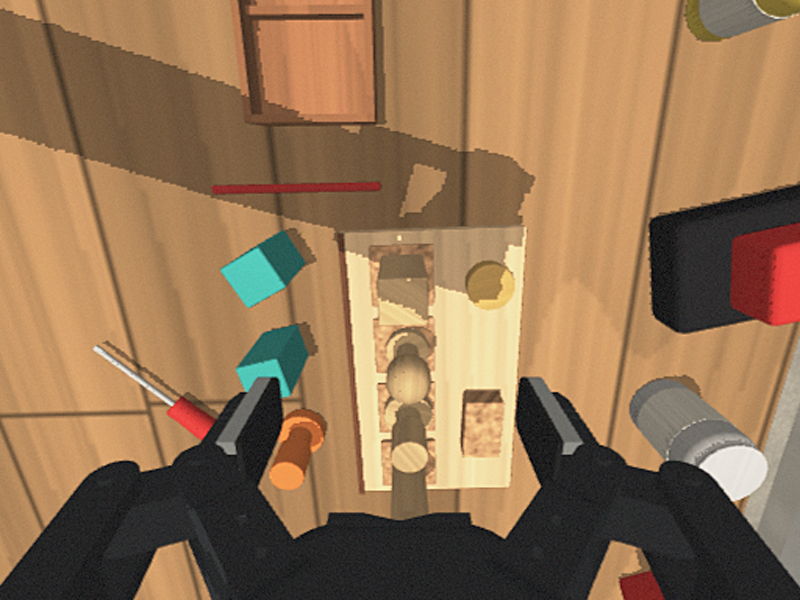

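The wrist view has the square foot's top face centred near (403,301) and the knob head near (408,380). The turquoise blocks are well to the near side, at about (260,270) and (272,360).

```bash
python3 - <<'E'
from h import *
w=np.load("w1.npz");m=cams.camera_model("wrist");T=np.eye(4);T[:3,:3]=w["R"];T[:3,3]=w["p"];T=T@m["tool_from_camera"]
P=lambda x,y,z:ray(m,T,((x+.5)*.64-.5,(y+.5)*.64-.5),z)[:2]
print("sq",P(403,301,.102),"corners",[P(*c,.102) for c in((381,278),(428,276),(426,325),(378,325))])
print("knob",P(408,380,.085),"stepped",P(410,457,.1))
print("turq",[P(*c,.08) for c in((289,233),(304,262),(298,325),(295,395))])
print("orange",P(287,475,.078),"rack corner",P(247,123,.05),P(380,122,.05))
t=lambda x,y,z:top((x+.5)*.64-.5,(y+.5)*.64-.5,z)[:2]
print("turq top cam",[t(*c,.08) for c in((448,331),(454,343),(505,335),(509,355))],"orange",t(558,343,.078))
E
```

```text
sq [ 0.5568 -0.085 ] corners [array([ 0.5404, -0.0656]), array([ 0.5765, -0.0651]), array([ 0.5746, -0.106 ]), array([ 0.5362, -0.1048])]
knob [ 0.559  -0.1659] stepped [ 0.5589 -0.2369]
turq [array([ 0.4676, -0.0326]), array([ 0.477 , -0.0567]), array([ 0.4659, -0.1122]), array([ 0.4554, -0.1814])]
orange [ 0.4364 -0.274 ] rack corner [0.4362 0.0512] [0.5425 0.0486]
turq top cam [array([ 0.4543, -0.0843]), array([ 0.4332, -0.0945]), array([ 0.4473, -0.184 ]), array([ 0.4124, -0.1898])] orange [ 0.4336 -0.2761]
```

{"api": "arm_command", "payload": {
  "hand": [0, 0, 0, 0, 0, 0, 0, 0],
  "translation": [
    [-0.135, 0.008, 0],
    [-0.135, 0.008, 0],
    [-0.135, 0.008, 0.2],
    [-0.135, 0.008, 0.4],
    [-0.135, 0.008, 0.6],
    [-0.135, 0.008, 0.75],
    [-0.135, 0.008, 0.83],
    [-0.135, 0.008, 0.83]
  ],
  "delta_rot": [
    [0, 0, 0.015],
    [0, 0, 0.015],
    [0, 0, 0.015],
    [0, 0, 0.015],
    [0, 0, 0.015],
    [0, 0, 0.015],
    [0, 0, 0.015],
    [0, 0, 0.015]
  ]
}}

```text
t: 2.65
position: [0.5523, -0.0825, 0.0564]
tool_rot: [[0.04, 0.999, -0.009], [0.999, -0.039, 0.004], [0.003, -0.009, -1.0]]
contact_force: [-0.4, -0.4, -0.2]
width: 1.001
finger_force: 0.0
```

{"api": "arm_command", "payload": {
  "hand": [1, 1, 1, 1, 1, 1, 1, 1],
  "translation": [
    [0, 0, 0],
    [0, 0, 0],
    [0, 0, 0],
    [0, 0, 0],
    [0, 0, 0],
    [0, 0, 0],
    [0, 0, 0],
    [0, 0, 0]
  ],
  "delta_rot": [
    [0, 0, 0],
    [0, 0, 0],
    [0, 0, 0],
    [0, 0, 0],
    [0, 0, 0],
    [0, 0, 0],
    [0, 0, 0],
    [0, 0, 0]
  ]
}}

```text
t: 3.32
position: [0.5621, -0.0875, 0.0701]
tool_rot: [[0.042, 0.999, 0.012], [0.999, -0.042, -0.004], [-0.003, 0.012, -1.0]]
contact_force: [-7.0, 3.5, 32.9]
width: -0.0
finger_force: 16.2
```

Fully shut with an upward force, so something is off. Looking before I move again.

```bash
python3 - <<'E'
from h import *
import cv2
print(status.sense())
a=cams.camera("scene");b=cams.camera("wrist");c=cams.camera("top")
cv2.imwrite("pics/s2.png",np.hstack([cv2.resize(a[170:340,120:320],(480,408),interpolation=2),cv2.resize(b,(320,240))[0:0].reshape(0,320,3) if 0 else np.vstack([cv2.resize(b,(320,240)),cv2.resize(c[135:205,265:385],(320,168))])]))
E
```

```text
{'t': 3.3167, 'q': array([-0.3542,  0.1942,  1.8598,  0.0009,  1.0752, -0.3128]), 'dq': array([ 0.0001,  0.0023, -0.0012,  0.0024, -0.0086,  0.0004]), 'effort': array([ -1.6331, -20.1397, -17.445 ,  -0.3636,  -1.7921,  -0.0012]), 'position': array([ 0.5621, -0.0875,  0.0701]), 'tool_rot': array([[ 0.0418,  0.9991,  0.0118],
       [ 0.9991, -0.0418, -0.0035],
       [-0.003 ,  0.0119, -0.9999]]), 'contact_force': array([-6.9678,  3.4616, 32.9105]), 'moment': array([0.727 , 1.0964, 0.0448]), 'finger_force': 16.204093362030108, 'width': -0.0004794192616623}
```

View pics/s2.png

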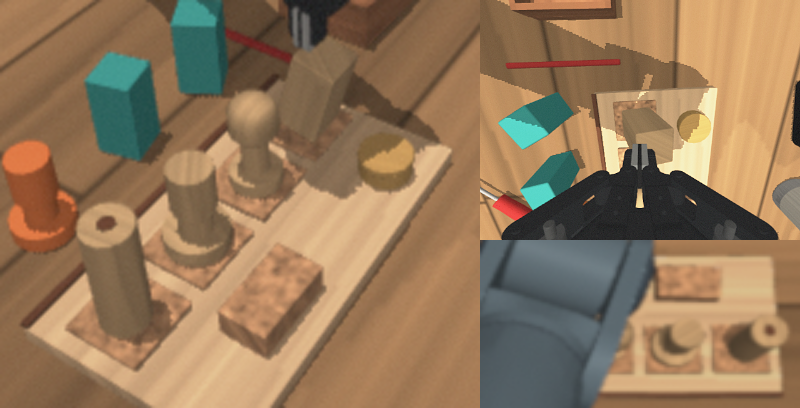

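```bash
python3 - <<'E'
from h import *
import cv2
a=cams.camera("scene");b=cams.camera("wrist")
cv2.imwrite("pics/s3.png",np.hstack([cv2.resize(a[150:270,200:280],(400,600),interpolation=2),cv2.resize(b[140:290,205:305],(400,600),interpolation=2)]))
E
```

```text
(no output)
```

View pics/s3.png

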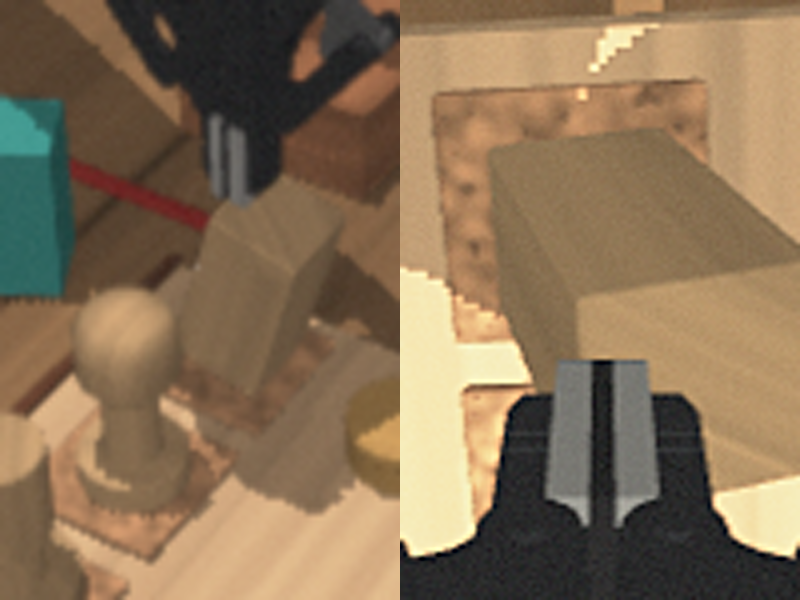

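The block is tipped toward +x, with the shut finger tips resting on its near top edge. They appear much higher than the reported TCP. I'll check the true tip height by projection.

```bash
python3 - <<'E'
from h import *
s=status.sense();print(s["position"],s["contact_force"])
def pr(n,p,T=None):
    m=cams.camera_model(n);T=m["T"] if T is None else T
    c=np.linalg.inv(T)@np.r_[p,1];q=m["intrinsics"]@c[:3];return q[:2]/q[2]
W=np.eye(4);W[:3,:3]=s["tool_rot"];W[:3,3]=s["position"];W=W@cams.camera_model("wrist")["tool_from_camera"]
for b in(0,.02,.04):
    for dx in(-.011,.011):
        p=s["position"]+s["tool_rot"]@[dx,0,-b];print(b,dx,"scene",pr("scene",p),"wrist",pr("wrist",p,W))
E
```

```text
[ 0.5622 -0.0875  0.0701] [-6.4094  3.7138 32.2228]
0 -0.011 scene [245.1411 205.7636] wrist [255.8659 228.7638]
0 0.011 scene [251.5473 199.7833] wrist [255.8553 202.0226]
0.02 -0.011 scene [244.8917 197.7731] wrist [255.92   242.4478]
0.02 0.011 scene [251.4072 191.8471] wrist [255.9104 213.3976]
0.04 -0.011 scene [244.634  189.5124] wrist [255.9864 259.2798]
0.04 0.011 scene [251.2625 183.6476] wrist [255.9787 227.5099]
```

The tips project about 38 mm behind the reported TCP in both cameras, so the fingers only skimmed the block's top. I'll retreat gently upward, still shut, so the block can rock back upright.

{"api": "arm_command", "payload": {
  "hand": [1, 1, 1, 1, 1, 1, 1, 1],
  "translation": [
    [0, -0.01, -0.02],
    [0, -0.02, -0.04],
    [0, -0.03, -0.06],
    [0, -0.04, -0.08],
    [0, -0.05, -0.11],
    [0, -0.05, -0.15],
    [0, -0.05, -0.2],
    [0, -0.05, -0.25]
  ],
  "delta_rot": [
    [0, 0, 0],
    [0, 0, 0],
    [0, 0, 0],
    [0, 0, 0],
    [0, 0, 0],
    [0, 0, 0],
    [0, 0, 0],
    [0, 0, 0]
  ]
}}

```text
t: 4.23
position: [0.5462, -0.0855, 0.112]
tool_rot: [[0.042, 0.999, -0.0], [0.999, -0.042, 0.0], [0.0, -0.0, -1.0]]
contact_force: [-0.4, -0.1, -0.3]
width: 0.001
finger_force: 0.0
```

{"api": "arm_command", "payload": {
  "hand": [0, 0, 0, 0, 0, 0],
  "translation": [
    [0.1, 0, -0.2],
    [0.2, 0, -0.4],
    [0.2, 0, -0.6],
    [0.2, 0, -0.6],
    [0.2, 0, -0.6],
    [0.2, 0, -0.6]
  ],
  "delta_rot": [
    [0, 0, 0],
    [0, 0, 0],
    [0, 0, 0],
    [0, 0, 0],
    [0, 0, 0],
    [0, 0, 0]
  ]
}}

```text
t: 4.73
position: [0.548, -0.0456, 0.2317]
tool_rot: [[0.042, 0.999, 0.001], [0.999, -0.042, -0.0], [-0.0, 0.001, -1.0]]
contact_force: [-0.3, 0.0, -0.6]
width: 0.844
finger_force: 0.0
```

```bash
python3 h.py .5555 -.087 .22 -.04; python3 - <<'E'
from h import *
import cv2
s=status.sense();im=cams.camera("wrist");np.savez("w2.npz",p=s["position"],R=s["tool_rot"])
a=cams.camera("scene")[170:320,120:280]
cv2.imwrite("pics/w2.png",np.hstack([cv2.resize(im[130:290,190:350],(400,400),interpolation=2),cv2.resize(a,(400,400),interpolation=2)]))
E
```

```text
t 4.73 pos [ 0.548  -0.0456  0.2317] w 0.844 q [-0.2891 -0.0217  1.7765 -0.0001  1.3858 -0.2474]
shift [-0.205  0.046  0.058] turn [ 0.001  0.    -0.002] rows 1.0 0.0
```

View pics/w2.png

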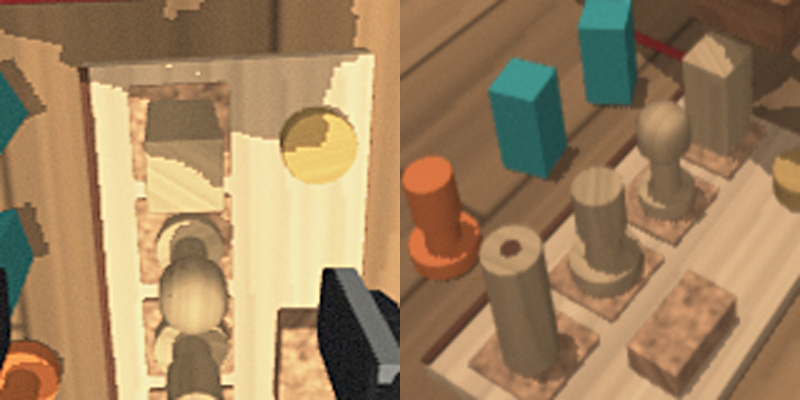

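The block is standing upright on its pad again, its top face centred near (184,176) in the left crop; the other three feet haven't moved.

```bash
python3 - <<'E'
from h import *
w=np.load("w2.npz");m=cams.camera_model("wrist");T=np.eye(4);T[:3,:3]=w["R"];T[:3,3]=w["p"];T=T@m["tool_from_camera"]
P=lambda x,y,z:ray(m,T,(190+(x+.5)/2.5-.5,130+(y+.5)/2.5-.5),z)[:2]
print("sq",P(184,176,.102),[P(*c,.102) for c in((147,140),(218,140),(223,212),(147,210))])
print("knob",P(193,290,.085),"pads",P(180,145,.022))
E
python3 h.py .557 -.087 .115 0
```

```text
sq [ 0.5561 -0.0852] [array([ 0.5385, -0.0653]), array([ 0.5736, -0.0668]), array([ 0.5755, -0.106 ]), array([ 0.5365, -0.1031])]
knob [ 0.5592 -0.1616] pads [ 0.5556 -0.0963]
t 4.83 pos [ 0.5469 -0.0455  0.2294] w 0.992 q [-0.2895 -0.0198  1.7788 -0.      1.3857 -0.2474]
shift [-0.206  0.061  0.571] turn [-0.004 -0.001 -0.054] rows 2.9 0.3
```

{"api": "arm_command", "payload": {
  "hand": [0, 0, 0, 0, 0, 0],
  "translation": [
    [-0.2, 0.053, 0.1],
    [-0.2, 0.053, 0.3],
    [-0.2, 0.053, 0.5],
    [-0.2, 0.053, 0.55],
    [-0.2, 0.053, 0.55],
    [-0.2, 0.053, 0.55]
  ],
  "delta_rot": [
    [0, 0, 0],
    [0, 0, 0],
    [0, 0, 0],
    [0, 0, 0],
    [0, 0, 0],
    [0, 0, 0]
  ]
}}

```text
t: 5.33
position: [0.5567, -0.0858, 0.1211]
tool_rot: [[0.042, 0.999, -0.001], [0.999, -0.042, 0.0], [0.0, -0.001, -1.0]]
contact_force: [-0.0, -0.5, 0.5]
width: 0.997
finger_force: 0.0
```

{"api": "arm_command", "payload": {
  "hand": [0, 0, 0, 0, 0, 0, 0, 0],
  "translation": [
    [0, 0, 0.08],
    [0, 0, 0.18],
    [0, 0, 0.28],
    [0, 0, 0.38],
    [0, 0, 0.45],
    [0, 0, 0.48],
    [0, 0, 0.48],
    [0, 0, 0.48]
  ],
  "delta_rot": [
    [0, 0, 0],
    [0, 0, 0],
    [0, 0, 0],
    [0, 0, 0],
    [0, 0, 0],
    [0, 0, 0],
    [0, 0, 0],
    [0, 0, 0]
  ]
}}

```text
t: 6.0
position: [0.5585, -0.0863, 0.0272]
tool_rot: [[0.041, 0.999, 0.003], [0.999, -0.041, -0.001], [-0.001, 0.003, -1.0]]
contact_force: [0.3, 0.4, -0.1]
width: 1.002
finger_force: 0.0
```

{"api": "arm_command", "payload": {
  "hand": [1, 1, 1, 1, 1, 1, 1, 1],
  "translation": [
    [0, 0, 0],
    [0, 0, 0],
    [0, 0, 0],
    [0, 0, 0],
    [0, 0, 0],
    [0, 0, 0],
    [0, 0, 0],
    [0, 0, 0]
  ],
  "delta_rot": [
    [0, 0, 0],
    [0, 0, 0],
    [0, 0, 0],
    [0, 0, 0],
    [0, 0, 0],
    [0, 0, 0],
    [0, 0, 0],
    [0, 0, 0]
  ]
}}

```text
t: 6.67
position: [0.5576, -0.0862, 0.0261]
tool_rot: [[0.042, 0.999, 0.001], [0.999, -0.042, -0.001], [-0.0, 0.001, -1.0]]
contact_force: [-0.9, 0.4, 5.4]
width: 0.464
finger_force: 60.1
```

Gripped: 39 mm opening at 60 N. Lift and transfer to the right-end bay.

{"api": "arm_command", "payload": {
  "hand": [1, 1, 1, 1, 1, 1],
  "translation": [
    [0, 0, -0.08],
    [0, 0, -0.2],
    [0, 0, -0.35],
    [0, 0, -0.5],
    [0, 0, -0.6],
    [0, 0, -0.6]
  ],
  "delta_rot": [
    [0, 0, 0],
    [0, 0, 0],
    [0, 0, 0],
    [0, 0, 0],
    [0, 0, 0],
    [0, 0, 0]
  ]
}}

```text
t: 7.17
position: [0.5598, -0.0869, 0.1502]
tool_rot: [[0.042, 0.999, 0.009], [0.999, -0.042, -0.003], [-0.003, 0.009, -1.0]]
contact_force: [-0.0, 0.0, -0.1]
width: 0.463
finger_force: 59.7
```

{"api": "arm_command", "payload": {
  "hand": [1, 1, 1, 1, 1, 1, 1, 1],
  "translation": [
    [0.1, -0.045, 0],
    [0.24, -0.11, 0],
    [0.4, -0.18, 0],
    [0.56, -0.25, 0],
    [0.72, -0.32, 0],
    [0.82, -0.37, 0],
    [0.868, -0.39, 0],
    [0.868, -0.39, 0]
  ],
  "delta_rot": [
    [0, 0, -0.03],
    [0, 0, -0.03],
    [0, 0, -0.03],
    [0, 0, -0.03],
    [0, 0, -0.03],
    [0, 0, -0.03],
    [0, 0, -0.03],
    [0, 0, -0.03]
  ]
}}

```text
t: 7.83
position: [0.4846, 0.0923, 0.1436]
tool_rot: [[0.015, 1.0, -0.002], [1.0, -0.015, 0.0], [0.0, -0.002, -1.0]]
contact_force: [0.6, -0.3, -0.8]
width: 0.464
finger_force: 59.8
```

```bash
python3 h.py .4865 .0905 .027 -.015; python3 - <<'E'
from h import *
import cv2
s=status.sense();im=cams.camera("wrist");np.savez("w3.npz",p=s["position"],R=s["tool_rot"])
cv2.imwrite("pics/w3.png",cv2.resize(im,(640,480),interpolation=2))
E
```

```text
t 7.83 pos [0.4846 0.0923 0.1436] w 0.464 q [-0.0421 -0.0743  1.993   0.0001  1.2254 -0.0268]
shift [-0.009  0.011  0.583] turn [-0.003 -0.    -0.   ] rows 2.8 0.0
```

View pics/w3.png

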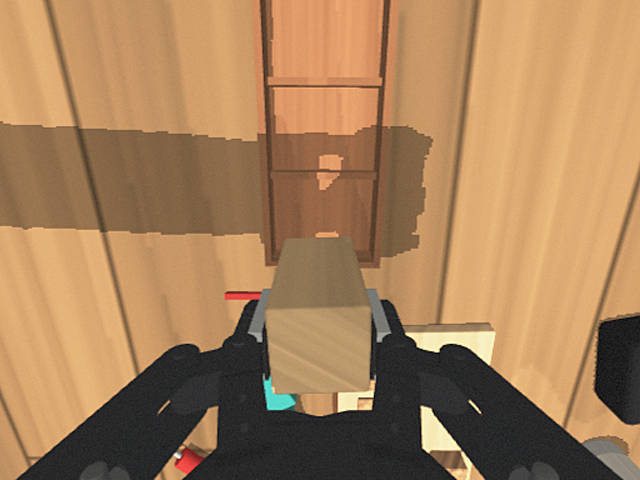

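The held block hangs straight. The rack's right end is at row 268, with dividers at rows 174 and 83.

```bash
python3 - <<'E'
from h import *
w=np.load("w3.npz");m=cams.camera_model("wrist");T=np.eye(4);T[:3,:3]=w["R"];T[:3,3]=w["p"];T=T@m["tool_from_camera"]
P=lambda x,y,z:ray(m,T,((x+.5)*.8-.5,(y+.5)*.8-.5),z)[:2]
print("end",P(266,268,.05),P(381,267,.05),"d1",P(322,174,.035),"d2",P(324,83,.035),"sides",[P(*c,.05) for c in((258,80),(393,80),(262,170),(386,170))])
print("foot bottom edge",P(283,238,.14),P(357,238,.14))
E
```

```text
end [0.4348 0.0509] [0.5392 0.0503] d1 [0.4869 0.1328] d2 [0.4895 0.2049] sides [array([0.4396, 0.2064]), array([0.5413, 0.2046]), array([0.4377, 0.1391]), array([0.5394, 0.1375])]
foot bottom edge [0.463  0.1115] [0.5068 0.1108]
```

{"api": "arm_command", "payload": {
  "hand": [1, 1, 1, 1, 1, 1, 1, 1],
  "translation": [
    [0, 0.012, 0.05],
    [0, 0.012, 0.15],
    [0, 0.012, 0.27],
    [0, 0.012, 0.4],
    [0, 0.012, 0.5],
    [0, 0.012, 0.57],
    [0, 0.012, 0.59],
    [0, 0.012, 0.59]
  ],
  "delta_rot": [
    [0, 0, 0],
    [0, 0, 0],
    [0, 0, 0],
    [0, 0, 0],
    [0, 0, 0],
    [0, 0, 0],
    [0, 0, 0],
    [0, 0, 0]
  ]
}}

```text
t: 8.55
position: [0.4881, 0.0895, 0.0255]
tool_rot: [[0.02, 1.0, -0.003], [1.0, -0.02, -0.0], [-0.0, -0.003, -1.0]]
contact_force: [-0.3, -0.1, -0.5]
width: 0.464
finger_force: 59.8
```

{"api": "arm_command", "payload": {
  "hand": [1, 1, 0.4, 0.3, 0.2, 0, 0, 0],
  "translation": [
    [0, 0, 0.003],
    [0, 0, 0.003],
    [0, 0, 0.003],
    [0, 0, 0.003],
    [0, 0, 0.003],
    [0, 0, 0.003],
    [0, 0, 0.003],
    [0, 0, 0.003]
  ],
  "delta_rot": [
    [0, 0, 0],
    [0, 0, 0],
    [0, 0, 0],
    [0, 0, 0],
    [0, 0, 0],
    [0, 0, 0],
    [0, 0, 0],
    [0, 0, 0]
  ]
}}

```text
t: 9.22
position: [0.4886, 0.0908, 0.0266]
tool_rot: [[0.018, 1.0, 0.0], [1.0, -0.018, -0.0], [-0.0, 0.0, -1.0]]
contact_force: [-0.5, -0.5, -0.1]
width: 1.0
finger_force: 0.0
```

{"api": "arm_command", "payload": {
  "hand": [0, 0, 0, 0, 0, 0, 0, 0],
  "translation": [
    [0, 0, -0.12],
    [0, 0, -0.3],
    [0, 0, -0.5],
    [0, 0, -0.67],
    [-0.15, 0.1, -0.67],
    [-0.35, 0.2, -0.67],
    [-0.55, 0.35, -0.67],
    [-0.6, 0.37, -0.67]
  ],
  "delta_rot": [
    [0, 0, 0],
    [0, 0, 0],
    [0, 0, 0],
    [0, 0, 0],
    [0, 0, 0],
    [0, 0, 0],
    [0, 0, 0],
    [0, 0, 0]
  ]
}}

```text
t: 9.88
position: [0.5624, -0.0338, 0.1612]
tool_rot: [[0.02, 1.0, 0.002], [1.0, -0.02, -0.001], [-0.001, 0.002, -1.0]]
contact_force: [0.8, 0.6, -0.5]
width: 1.0
finger_force: 0.0
```

{"api": "arm_command", "payload": {
  "hand": [0, 0, 0, 0, 0, 0, 0, 0],
  "translation": [
    [-0.15, 0, 0],
    [-0.35, 0, 0],
    [-0.55, 0, 0],
    [-0.668, 0, 0],
    [-0.668, 0, 0.1],
    [-0.668, 0, 0.2],
    [-0.668, 0, 0.28],
    [-0.668, 0, 0.28]
  ],
  "delta_rot": [
    [0, 0, 0],
    [0, 0, 0],
    [0, 0, 0],
    [0, 0, 0],
    [0, 0, 0],
    [0, 0, 0],
    [0, 0, 0],
    [0, 0, 0]
  ]
}}

```text
t: 10.55
position: [0.5552, -0.1631, 0.1005]
tool_rot: [[0.019, 1.0, -0.007], [1.0, -0.019, 0.003], [0.003, -0.007, -1.0]]
contact_force: [-0.4, 0.3, -0.6]
width: 1.0
finger_force: 0.0
```

```bash
python3 h.py .558 -.164 .025 -.018; python3 - <<'E'
from h import *
import cv2
s=status.sense();im=cams.camera("wrist");np.savez("w4.npz",p=s["position"],R=s["tool_rot"])
sc=cams.camera("scene")[80:240,190:350]
cv2.imwrite("pics/w4.png",np.hstack([cv2.resize(im[100:340,135:375],(480,480),interpolation=2),cv2.resize(sc,(320,320),interpolation=2)[:].copy() if 0 else cv2.copyMakeBorder(cv2.resize(sc,(320,320),interpolation=2),0,160,0,0,0)]))
E
```

```text
t 10.55 pos [ 0.5552 -0.1631  0.1005] w 1.0 q [-0.4815  0.1866  1.8057 -0.      1.1566 -0.4628]
shift [-0.006  0.016  0.377] turn [-0.008 -0.004 -0.001] rows 1.8 0.1
```

View pics/w4.png

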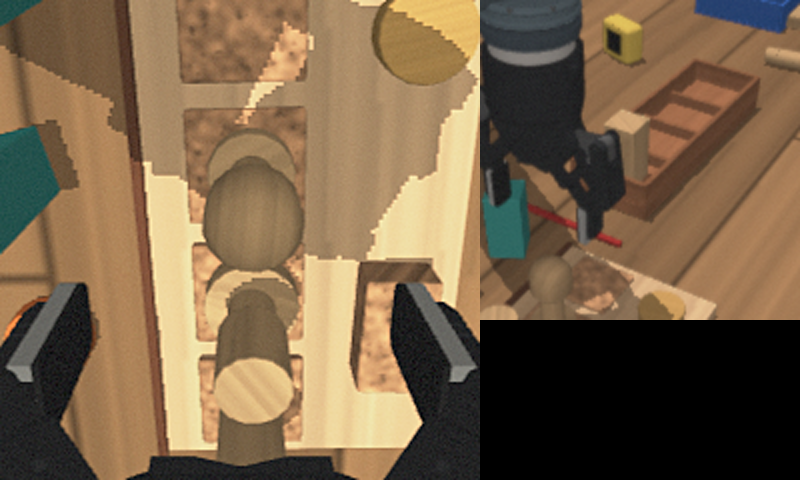

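The square stands upright in the right-end bay. The knob head is at (252,215) in the crop and the stepped top at (254,391).

```bash
python3 - <<'E'
from h import *
w=np.load("w4.npz");m=cams.camera_model("wrist");T=np.eye(4);T[:3,:3]=w["R"];T[:3,3]=w["p"];T=T@m["tool_from_camera"]
P=lambda x,y,z:ray(m,T,(135+(x+.5)/2-.5,100+(y+.5)/2-.5),z)[:2]
print("knob",P(252,217,.088),"base",P(251,165,.036),"stepped",P(254,391,.1))
E
```

```text
knob [ 0.5591 -0.1625] base [ 0.5593 -0.1575] stepped [ 0.5588 -0.2368]
```

{"api": "arm_command", "payload": {
  "hand": [0, 0, 0, 0, 0, 0, 0, 0],
  "translation": [
    [-0.005, 0.013, 0.08],
    [-0.005, 0.013, 0.16],
    [-0.005, 0.013, 0.25],
    [-0.005, 0.013, 0.32],
    [-0.005, 0.013, 0.36],
    [-0.005, 0.013, 0.38],
    [-0.005, 0.013, 0.38],
    [-0.005, 0.013, 0.38]
  ],
  "delta_rot": [
    [0, 0, 0],
    [0, 0, 0],
    [0, 0, 0],
    [0, 0, 0],
    [0, 0, 0],
    [0, 0, 0],
    [0, 0, 0],
    [0, 0, 0]
  ]
}}

```text
t: 11.32
position: [0.5614, -0.1655, 0.0297]
tool_rot: [[0.018, 1.0, 0.002], [1.0, -0.018, -0.001], [-0.001, 0.002, -1.0]]
contact_force: [-0.3, 0.7, -0.0]
width: 1.002
finger_force: 0.0
```

{"api": "arm_command", "payload": {
  "hand": [1, 1, 1, 1, 1, 1, 1, 1],
  "translation": [
    [0, 0, 0],
    [0, 0, 0],
    [0, 0, 0],
    [0, 0, 0],
    [0, 0, 0],
    [0, 0, 0],
    [0, 0, 0],
    [0, 0, 0]
  ],
  "delta_rot": [
    [0, 0, 0],
    [0, 0, 0],
    [0, 0, 0],
    [0, 0, 0],
    [0, 0, 0],
    [0, 0, 0],
    [0, 0, 0],
    [0, 0, 0]
  ]
}}

```text
t: 11.98
position: [0.5609, -0.1655, 0.0293]
tool_rot: [[0.018, 1.0, 0.001], [1.0, -0.018, -0.0], [-0.0, 0.001, -1.0]]
contact_force: [-2.0, 1.0, 5.8]
width: 0.45
finger_force: 60.3
```

{"api": "arm_command", "payload": {
  "hand": [1, 1, 1, 1, 1, 1, 1, 1],
  "translation": [
    [0, 0, -0.08],
    [0, 0, -0.2],
    [0, 0, -0.4],
    [0, 0, -0.58],
    [0.05, 0, -0.66],
    [0.2, 0, -0.66],
    [0.4, 0, -0.66],
    [0.65, 0, -0.66]
  ],
  "delta_rot": [
    [0, 0, 0],
    [0, 0, 0],
    [0, 0, 0],
    [0, 0, 0],
    [0, 0, 0],
    [0, 0, 0],
    [0, 0, 0],
    [0, 0, 0]
  ]
}}

```text
t: 12.65
position: [0.5627, -0.043, 0.1608]
tool_rot: [[0.021, 1.0, 0.001], [1.0, -0.021, -0.0], [-0.0, 0.001, -1.0]]
contact_force: [0.7, -0.1, -1.0]
width: 0.449
finger_force: 60.3
```

{"api": "arm_command", "payload": {
  "hand": [1, 1, 1, 1, 1, 1, 1, 1],
  "translation": [
    [0.18, -0.1, 0],
    [0.36, -0.2, 0],
    [0.55, -0.3, 0],
    [0.73, -0.36, 0],
    [0.88, -0.395, 0],
    [0.96, -0.395, 0],
    [1, -0.395, 0],
    [1, -0.395, 0]
  ],
  "delta_rot": [
    [0, 0, 0],
    [0, 0, 0],
    [0, 0, 0],
    [0, 0, 0],
    [0, 0, 0],
    [0, 0, 0],
    [0, 0, 0],
    [0, 0, 0]
  ]
}}

```text
t: 13.32
position: [0.4871, 0.159, 0.1602]
tool_rot: [[0.016, 1.0, -0.0], [1.0, -0.016, 0.0], [0.0, -0.0, -1.0]]
contact_force: [0.5, -0.0, -0.7]
width: 0.451
finger_force: 60.4
```

```bash
python3 h.py .488 .166 .0295 -.018; python3 - <<'E'
from h import *
import cv2
s=status.sense();im=cams.camera("wrist");np.savez("w5.npz",p=s["position"],R=s["tool_rot"])
cv2.imwrite("pics/w5.png",cv2.resize(im,(640,480),interpolation=2))
E
```

```text
t 13.32 pos [0.4871 0.159  0.1602] w 0.451 q [ 0.0939 -0.0474  1.9352  0.0001  1.254   0.1098]
shift [0.035 0.004 0.654] turn [-0.    -0.     0.003] rows 3.1 0.0
```

View pics/w5.png

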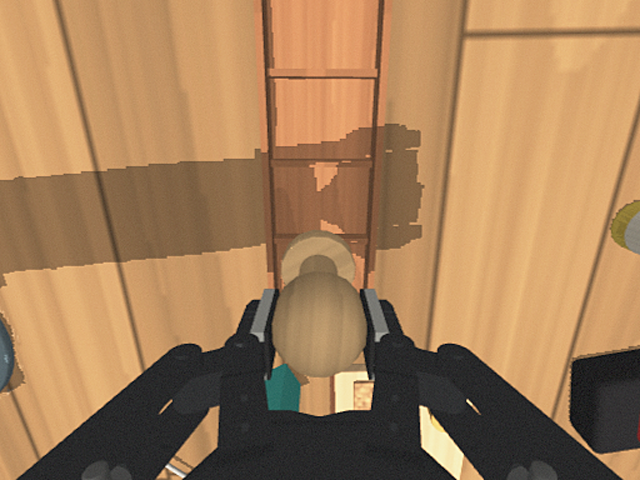

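The knob foot is held, its base disc centred near (318,264). The dividers are at rows 237, 160 and 73.

```bash
python3 - <<'E'
from h import *
w=np.load("w5.npz");m=cams.camera_model("wrist");T=np.eye(4);T[:3,:3]=w["R"];T[:3,3]=w["p"];T=T@m["tool_from_camera"]
P=lambda x,y,z:ray(m,T,((x+.5)*.8-.5,(y+.5)*.8-.5),z)[:2]
print("d",[P(*c,.035) for c in((320,237),(322,160),(324,73))])
print("base top disc",P(281,266,.167),P(355,264,.167),P(318,232,.167))
E
```

```text
d [array([0.487 , 0.1356]), array([0.49  , 0.2095]), array([0.4927, 0.2808])]
base top disc [0.4648 0.1649] [0.5073 0.1654] [0.4864 0.1851]
```

{"api": "arm_command", "payload": {
  "hand": [1, 1, 1, 1, 1, 1, 1, 1],
  "translation": [
    [0.03, 0.004, 0.05],
    [0.03, 0.004, 0.17],
    [0.03, 0.004, 0.31],
    [0.03, 0.004, 0.45],
    [0.03, 0.004, 0.56],
    [0.03, 0.004, 0.63],
    [0.03, 0.004, 0.65],
    [0.03, 0.004, 0.65]
  ],
  "delta_rot": [
    [0, 0, 0],
    [0, 0, 0],
    [0, 0, 0],
    [0, 0, 0],
    [0, 0, 0],
    [0, 0, 0],
    [0, 0, 0],
    [0, 0, 0]
  ]
}}

```text
t: 14.03
position: [0.4874, 0.1628, 0.029]
tool_rot: [[0.02, 1.0, -0.003], [1.0, -0.02, -0.0], [-0.0, -0.003, -1.0]]
contact_force: [0.8, 0.2, -0.7]
width: 0.45
finger_force: 60.5
```

{"api": "arm_command", "payload": {
  "hand": [1, 1, 0.4, 0.3, 0.2, 0, 0, 0],
  "translation": [
    [0, 0, 0.003],
    [0, 0, 0.003],
    [0, 0, 0.003],
    [0, 0, 0.003],
    [0, 0, 0.003],
    [0, 0, 0.003],
    [0, 0, 0.003],
    [0, 0, 0.003]
  ],
  "delta_rot": [
    [0, 0, 0],
    [0, 0, 0],
    [0, 0, 0],
    [0, 0, 0],
    [0, 0, 0],
    [0, 0, 0],
    [0, 0, 0],
    [0, 0, 0]
  ]
}}

```text
t: 14.7
position: [0.4884, 0.1639, 0.03]
tool_rot: [[0.018, 1.0, 0.0], [1.0, -0.018, 0.0], [0.0, 0.0, -1.0]]
contact_force: [-0.7, 0.5, 0.6]
width: 0.997
finger_force: 0.0
```

{"api": "arm_command", "payload": {
  "hand": [0, 0, 0, 0, 0, 0, 0, 0],
  "translation": [
    [0, 0, -0.12],
    [0, 0, -0.3],
    [0, 0, -0.5],
    [0, 0, -0.68],
    [-0.15, 0.1, -0.68],
    [-0.35, 0.2, -0.68],
    [-0.55, 0.35, -0.68],
    [-0.6, 0.38, -0.68]
  ],
  "delta_rot": [
    [0, 0, 0],
    [0, 0, 0],
    [0, 0, 0],
    [0, 0, 0],
    [0, 0, 0],
    [0, 0, 0],
    [0, 0, 0],
    [0, 0, 0]
  ]
}}

```text
t: 15.37
position: [0.5639, 0.0394, 0.1666]
tool_rot: [[0.02, 1.0, 0.002], [1.0, -0.02, -0.001], [-0.001, 0.002, -1.0]]
contact_force: [0.3, 0.3, 0.0]
width: 0.999
finger_force: 0.0
```

{"api": "arm_command", "payload": {
  "hand": [0, 0, 0, 0, 0, 0, 0, 0],
  "translation": [
    [-0.18, 0, 0],
    [-0.36, 0, 0],
    [-0.55, 0, 0],
    [-0.74, 0, 0],
    [-0.9, 0, 0],
    [-1, 0, 0],
    [-1, 0, 0],
    [-1, 0, 0]
  ],
  "delta_rot": [
    [0, 0, 0],
    [0, 0, 0],
    [0, 0, 0],
    [0, 0, 0],
    [0, 0, 0],
    [0, 0, 0],
    [0, 0, 0],
    [0, 0, 0]
  ]
}}

```text
t: 16.03
position: [0.5583, -0.1581, 0.1657]
tool_rot: [[0.02, 1.0, -0.0], [1.0, -0.02, 0.001], [0.001, -0.0, -1.0]]
contact_force: [-0.8, 0.5, 0.2]
width: 1.0
finger_force: 0.0
```

```bash
python3 h.py .558 -.2375 .022 -.018; python3 - <<'E'
from h import *
import cv2
s=status.sense();im=cams.camera("wrist");np.savez("w6.npz",p=s["position"],R=s["tool_rot"])
sc=cams.camera("scene")[80:240,190:350]
cv2.imwrite("pics/w6.png",np.hstack([cv2.resize(im[100:340,135:375],(480,480),interpolation=2),cv2.copyMakeBorder(cv2.resize(sc,(320,320),interpolation=2),0,160,0,0,0)]))
E
```

```text
t 16.03 pos [ 0.5583 -0.1581  0.1657] w 1.0 q [-0.4715  0.1099  1.7634  0.0004  1.2688 -0.4515]
shift [-0.397  0.007  0.718] turn [-0.    -0.001 -0.003] rows 3.9 0.0
```

View pics/w6.png

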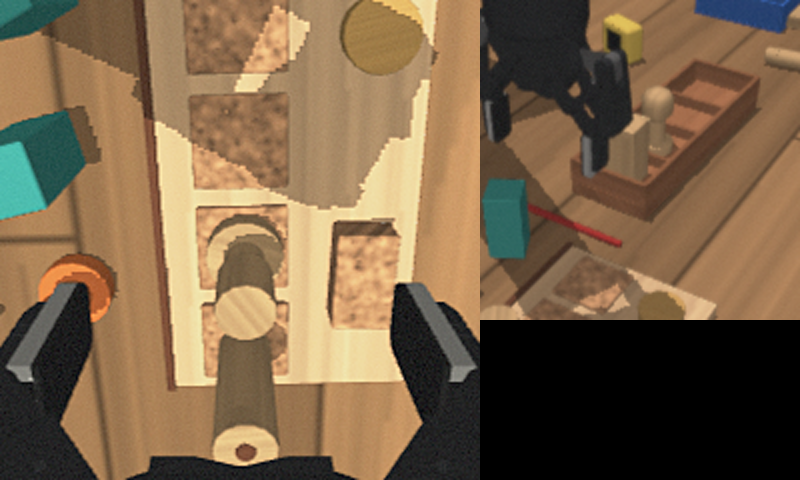

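Both placed feet stand upright in their bays. The stepped top is at (246,313) and the round top at (246,447).

```bash
python3 - <<'E'
from h import *
w=np.load("w6.npz");m=cams.camera_model("wrist");T=np.eye(4);T[:3,:3]=w["R"];T[:3,3]=w["p"];T=T@m["tool_from_camera"]
P=lambda x,y,z:ray(m,T,(135+(x+.5)/2-.5,100+(y+.5)/2-.5),z)[:2]
print("stepped",P(246,313,.1),"round",P(246,447,.117))
E
```

```text
stepped [ 0.5588 -0.2371] round [ 0.5573 -0.3126]
```

{"api": "arm_command", "payload": {
  "hand": [0, 0, 0, 0, 0, 0, 0, 0],
  "translation": [
    [-0.15, 0.002, 0],
    [-0.3, 0.002, 0],
    [-0.395, 0.002, 0],
    [-0.395, 0.002, 0.1],
    [-0.395, 0.002, 0.25],
    [-0.395, 0.002, 0.35],
    [-0.395, 0.002, 0.35],
    [-0.395, 0.002, 0.35]
  ],
  "delta_rot": [
    [0, 0, 0],
    [0, 0, 0],
    [0, 0, 0],
    [0, 0, 0],
    [0, 0, 0],
    [0, 0, 0],
    [0, 0, 0],
    [0, 0, 0]
  ]
}}

```text
t: 16.8
position: [0.557, -0.2347, 0.095]
tool_rot: [[0.016, 1.0, -0.002], [1.0, -0.016, 0.002], [0.002, -0.002, -1.0]]
contact_force: [0.5, 0.9, 0.3]
width: 0.999
finger_force: 0.0
```

```bash
python3 h.py .558 -.2375 .023 -.018
```

```text
t 16.8 pos [ 0.557  -0.2347  0.095 ] w 0.999 q [-0.5863  0.2472  1.7452  0.0001  1.152  -0.5699]
shift [-0.014  0.006  0.36 ] turn [-0.003 -0.002  0.002] rows 1.7 0.0
```

{"api": "arm_command", "payload": {
  "hand": [0, 0, 0, 0, 0, 0, 0, 0],
  "translation": [
    [-0.005, 0.004, 0.05],
    [-0.005, 0.004, 0.13],
    [-0.005, 0.004, 0.22],
    [-0.005, 0.004, 0.29],
    [-0.005, 0.004, 0.34],
    [-0.005, 0.004, 0.36],
    [-0.005, 0.004, 0.36],
    [-0.005, 0.004, 0.36]
  ],
  "delta_rot": [
    [0, 0, 0],
    [0, 0, 0],
    [0, 0, 0],
    [0, 0, 0],
    [0, 0, 0],
    [0, 0, 0],
    [0, 0, 0],
    [0, 0, 0]
  ]
}}

```text
t: 17.47
position: [0.5588, -0.2378, 0.0245]
tool_rot: [[0.018, 1.0, 0.001], [1.0, -0.018, -0.001], [-0.001, 0.001, -1.0]]
contact_force: [-0.5, -0.5, -0.4]
width: 1.001
finger_force: 0.0
```

{"api": "arm_command", "payload": {
  "hand": [1, 1, 1, 1, 1, 1, 1, 1],
  "translation": [
    [0, 0, 0],
    [0, 0, 0],
    [0, 0, 0],
    [0, 0, 0],
    [0, 0, 0],
    [0, 0, 0],
    [0, 0, 0],
    [0, 0, 0]
  ],
  "delta_rot": [
    [0, 0, 0],
    [0, 0, 0],
    [0, 0, 0],
    [0, 0, 0],
    [0, 0, 0],
    [0, 0, 0],
    [0, 0, 0],
    [0, 0, 0]
  ]
}}

```text
t: 18.13
position: [0.5586, -0.2378, 0.0245]
tool_rot: [[0.018, 1.0, 0.001], [1.0, -0.018, -0.001], [-0.001, 0.001, -1.0]]
contact_force: [-0.7, 0.1, 4.0]
width: 0.396
finger_force: 59.6
```

{"api": "arm_command", "payload": {
  "hand": [1, 1, 1, 1, 1, 1, 1, 1],
  "translation": [
    [0, 0, -0.08],
    [0, 0, -0.22],
    [0, 0, -0.4],
    [0, 0, -0.58],
    [0.05, 0, -0.7],
    [0.15, 0, -0.7],
    [0.3, 0, -0.7],
    [0.45, 0, -0.7]
  ],
  "delta_rot": [
    [0, 0, 0],
    [0, 0, 0],
    [0, 0, 0],
    [0, 0, 0],
    [0, 0, 0],
    [0, 0, 0],
    [0, 0, 0],
    [0, 0, 0]
  ]
}}

```text
t: 18.8
position: [0.5595, -0.147, 0.1639]
tool_rot: [[0.02, 1.0, 0.0], [1.0, -0.02, 0.0], [0.0, 0.0, -1.0]]
contact_force: [0.3, -0.1, -1.1]
width: 0.392
finger_force: 59.8
```

{"api": "arm_command", "payload": {
  "hand": [1, 1, 1, 1, 1, 1],
  "translation": [
    [0.17, -0.04, 0],
    [0.34, -0.08, 0],
    [0.51, -0.12, 0],
    [0.68, -0.16, 0],
    [0.85, -0.2, 0],
    [1, -0.24, 0]
  ],
  "delta_rot": [
    [0, 0, 0],
    [0, 0, 0],
    [0, 0, 0],
    [0, 0, 0],
    [0, 0, 0],
    [0, 0, 0]
  ]
}}

```text
t: 19.3
position: [0.5142, 0.0553, 0.1631]
tool_rot: [[0.018, 1.0, -0.001], [1.0, -0.018, 0.0], [0.0, -0.001, -1.0]]
contact_force: [0.0, -0.0, -1.6]
width: 0.394
finger_force: 59.8
```

{"api": "arm_command", "payload": {
  "hand": [1, 1, 1, 1, 1, 1, 1, 1],
  "translation": [
    [0.17, -0.05, 0],
    [0.34, -0.1, 0],
    [0.51, -0.15, 0],
    [0.68, -0.15, 0],
    [0.82, -0.15, 0],
    [0.9, -0.15, 0],
    [0.93, -0.15, 0],
    [0.93, -0.15, 0]
  ],
  "delta_rot": [
    [0, 0, 0],
    [0, 0, 0],
    [0, 0, 0],
    [0, 0, 0],
    [0, 0, 0],
    [0, 0, 0],
    [0, 0, 0],
    [0, 0, 0]
  ]
}}

```text
t: 19.97
position: [0.4883, 0.2406, 0.1632]
tool_rot: [[0.016, 1.0, -0.001], [1.0, -0.016, -0.0], [-0.0, -0.001, -1.0]]
contact_force: [-0.4, 0.1, -0.7]
width: 0.395
finger_force: 59.8
```

```bash
python3 h.py .489 .241 .0235 -.018
```

```text
t 19.97 pos [0.4883 0.2406 0.1632] w 0.395 q [ 0.2495  0.0283  1.8544 -0.0001  1.2602  0.2658]
shift [0.002 0.004 0.698] turn [-0.002  0.001  0.002] rows 3.4 0.0
```

{"api": "arm_command", "payload": {
  "hand": [1, 1, 1, 1, 1, 1, 1, 1],
  "translation": [
    [0.002, 0.004, 0.06],
    [0.002, 0.004, 0.2],
    [0.002, 0.004, 0.35],
    [0.002, 0.004, 0.5],
    [0.002, 0.004, 0.62],
    [0.002, 0.004, 0.68],
    [0.002, 0.004, 0.697],
    [0.002, 0.004, 0.697]
  ],
  "delta_rot": [
    [0, 0, 0],
    [0, 0, 0],
    [0, 0, 0],
    [0, 0, 0],
    [0, 0, 0],
    [0, 0, 0],
    [0, 0, 0],
    [0, 0, 0]
  ]
}}

```text
t: 20.63
position: [0.4895, 0.2392, 0.0238]
tool_rot: [[0.02, 1.0, -0.001], [1.0, -0.02, -0.001], [-0.001, -0.001, -1.0]]
contact_force: [0.1, 0.5, -0.8]
width: 0.397
finger_force: 60.0
```

{"api": "arm_command", "payload": {
  "hand": [1, 1, 0.5, 0.4, 0.2, 0, 0, 0],
  "translation": [
    [0, 0, 0.003],
    [0, 0, 0.003],
    [0, 0, 0.003],
    [0, 0, 0.003],
    [0, 0, 0.003],
    [0, 0, 0.003],
    [0, 0, 0.003],
    [0, 0, 0.003]
  ],
  "delta_rot": [
    [0, 0, 0],
    [0, 0, 0],
    [0, 0, 0],
    [0, 0, 0],
    [0, 0, 0],
    [0, 0, 0],
    [0, 0, 0],
    [0, 0, 0]
  ]
}}

```text
t: 21.3
position: [0.4897, 0.2403, 0.024]
tool_rot: [[0.018, 1.0, 0.0], [1.0, -0.018, 0.0], [0.0, 0.0, -1.0]]
contact_force: [-0.4, -0.2, 0.2]
width: 1.005
finger_force: 0.0
```

{"api": "arm_command", "payload": {
  "hand": [0, 0, 0, 0, 0, 0, 0, 0],
  "translation": [
    [0, 0, -0.12],
    [0, 0, -0.3],
    [0, 0, -0.5],
    [0, 0, -0.7],
    [-0.15, 0.05, -0.74],
    [-0.35, 0.1, -0.74],
    [-0.55, 0.15, -0.74],
    [-0.75, 0.2, -0.74]
  ],
  "delta_rot": [
    [0, 0, 0],
    [0, 0, 0],
    [0, 0, 0],
    [0, 0, 0],
    [0, 0, 0],
    [0, 0, 0],
    [0, 0, 0],
    [0, 0, 0]
  ]
}}

```text
t: 21.97
position: [0.5272, 0.0882, 0.1726]
tool_rot: [[0.017, 1.0, 0.001], [1.0, -0.017, -0.0], [-0.0, 0.001, -1.0]]
contact_force: [1.0, -0.2, 0.3]
width: 0.997
finger_force: 0.0
```

{"api": "arm_command", "payload": {
  "hand": [0, 0, 0, 0, 0, 0],
  "translation": [
    [-0.18, 0.05, 0],
    [-0.36, 0.1, 0],
    [-0.55, 0.15, 0],
    [-0.74, 0.19, 0],
    [-0.9, 0.19, 0],
    [-1, 0.19, 0]
  ],
  "delta_rot": [
    [0, 0, 0],
    [0, 0, 0],
    [0, 0, 0],
    [0, 0, 0],
    [0, 0, 0],
    [0, 0, 0]
  ]
}}

```text
t: 22.47
position: [0.5613, -0.1144, 0.1719]
tool_rot: [[0.021, 1.0, 0.0], [1.0, -0.021, -0.001], [-0.001, 0.0, -1.0]]
contact_force: [-0.5, 0.1, -0.0]
width: 0.997
finger_force: 0.0
```

{"api": "arm_command", "payload": {
  "hand": [0, 0, 0, 0, 0, 0, 0, 0],
  "translation": [
    [-0.18, 0, 0],
    [-0.36, 0, 0],
    [-0.55, 0, 0],
    [-0.74, 0, 0],
    [-0.87, 0, 0],
    [-0.95, 0, 0],
    [-0.97, 0, 0],
    [-0.97, 0, 0]
  ],
  "delta_rot": [
    [0, 0, 0],
    [0, 0, 0],
    [0, 0, 0],
    [0, 0, 0],
    [0, 0, 0],
    [0, 0, 0],
    [0, 0, 0],
    [0, 0, 0]
  ]
}}

```text
t: 23.13
position: [0.5576, -0.3053, 0.1716]
tool_rot: [[0.019, 1.0, -0.0], [1.0, -0.019, 0.001], [0.001, -0.0, -1.0]]
contact_force: [0.8, 0.3, -0.1]
width: 1.0
finger_force: 0.0
```

```bash
python3 h.py .557 -.3135 .033 -.018; python3 - <<'E'
from h import *
import cv2
sc=cams.camera("scene")
cv2.imwrite("pics/w7.png",np.hstack([cv2.resize(sc[80:240,190:350],(400,400),interpolation=2),cv2.resize(cams.camera("top")[175:230,125:245],(400,183),interpolation=2)if 0 else cv2.resize(sc[180:340,100:260],(400,400),interpolation=2)]))
E
```

```text
t 23.13 pos [ 0.5576 -0.3053  0.1716] w 1.0 q [-0.6791  0.2316  1.614   0.0003  1.2966 -0.66  ]
shift [-0.042 -0.002  0.693] turn [-0.    -0.001 -0.001] rows 3.3 0.0
```

View pics/w7.png

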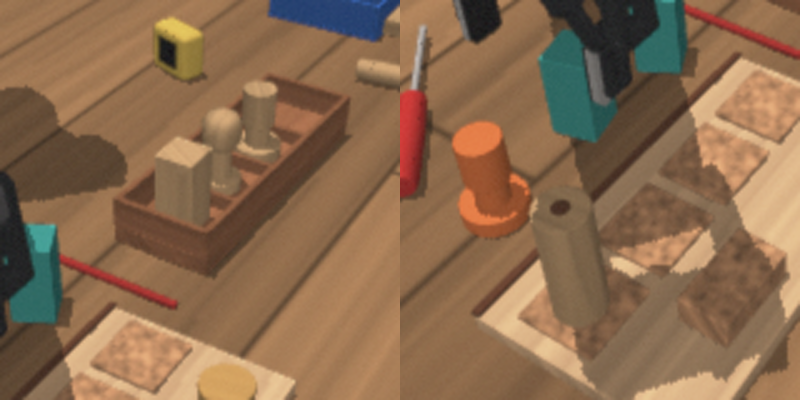

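Square, knob and stepped feet are upright in bays 1–3 from the right; the round foot is still on its pad. Picking it now.

{"api": "arm_command", "payload": {
  "hand": [0, 0, 0, 0, 0, 0, 0, 0],
  "translation": [
    [-0.04, -0.002, 0],
    [-0.04, -0.002, 0.1],
    [-0.04, -0.002, 0.25],
    [-0.04, -0.002, 0.4],
    [-0.04, -0.002, 0.55],
    [-0.04, -0.002, 0.65],
    [-0.04, -0.002, 0.685],
    [-0.04, -0.002, 0.685]
  ],
  "delta_rot": [
    [0, 0, 0],
    [0, 0, 0],
    [0, 0, 0],
    [0, 0, 0],
    [0, 0, 0],
    [0, 0, 0],
    [0, 0, 0],
    [0, 0, 0]
  ]
}}

```text
t: 23.85
position: [0.5561, -0.3111, 0.0327]
tool_rot: [[0.017, 1.0, -0.003], [1.0, -0.017, 0.003], [0.003, -0.003, -1.0]]
contact_force: [0.7, -0.9, 0.2]
width: 1.0
finger_force: 0.0
```

{"api": "arm_command", "payload": {
  "hand": [0, 1, 1, 1, 1, 1, 1, 1],
  "translation": [
    [0, 0, 0],
    [0, 0, 0],
    [0, 0, 0],
    [0, 0, 0],
    [0, 0, 0],
    [0, 0, 0],
    [0, 0, 0],
    [0, 0, 0]
  ],
  "delta_rot": [
    [0, 0, 0],
    [0, 0, 0],
    [0, 0, 0],
    [0, 0, 0],
    [0, 0, 0],
    [0, 0, 0],
    [0, 0, 0],
    [0, 0, 0]
  ]
}}

```text
t: 24.52
position: [0.5579, -0.3138, 0.0363]
tool_rot: [[0.018, 1.0, 0.002], [1.0, -0.018, -0.001], [-0.001, 0.002, -1.0]]
contact_force: [-0.4, 0.9, 6.1]
width: 0.43
finger_force: 60.3
```

{"api": "arm_command", "payload": {
  "hand": [1, 1, 1, 1, 1, 1, 1, 1],
  "translation": [
    [0, 0, -0.08],
    [0, 0, -0.22],
    [0, 0, -0.4],
    [0, 0, -0.58],
    [0.05, 0, -0.7],
    [0.15, 0, -0.7],
    [0.3, 0, -0.7],
    [0.45, 0, -0.7]
  ],
  "delta_rot": [
    [0, 0, 0],
    [0, 0, 0],
    [0, 0, 0],
    [0, 0, 0],
    [0, 0, 0],
    [0, 0, 0],
    [0, 0, 0],
    [0, 0, 0]
  ]
}}

```text
t: 25.18
position: [0.5586, -0.2226, 0.175]
tool_rot: [[0.02, 1.0, 0.0], [1.0, -0.02, -0.0], [-0.0, 0.0, -1.0]]
contact_force: [0.1, 0.7, -1.8]
width: 0.429
finger_force: 60.0
```

{"api": "arm_command", "payload": {
  "hand": [1, 1, 1, 1, 1, 1],
  "translation": [
    [0.17, -0.03, 0],
    [0.34, -0.06, 0],
    [0.51, -0.09, 0],
    [0.68, -0.12, 0],
    [0.85, -0.15, 0],
    [1, -0.18, 0]
  ],
  "delta_rot": [
    [0, 0, 0],
    [0, 0, 0],
    [0, 0, 0],
    [0, 0, 0],
    [0, 0, 0],
    [0, 0, 0]
  ]
}}

```text
t: 25.68
position: [0.5255, -0.0205, 0.1743]
tool_rot: [[0.018, 1.0, -0.001], [1.0, -0.018, 0.001], [0.001, -0.001, -1.0]]
contact_force: [0.6, 0.1, -1.0]
width: 0.424
finger_force: 60.1
```

{"api": "arm_command", "payload": {
  "hand": [1, 1, 1, 1, 1, 1],
  "translation": [
    [0.17, -0.03, 0],
    [0.34, -0.07, 0],
    [0.51, -0.11, 0],
    [0.68, -0.15, 0],
    [0.85, -0.18, 0],
    [1, -0.217, 0]
  ],
  "delta_rot": [
    [0, 0, 0],
    [0, 0, 0],
    [0, 0, 0],
    [0, 0, 0],
    [0, 0, 0],
    [0, 0, 0]
  ]
}}

```text
t: 26.18
position: [0.4858, 0.1801, 0.1745]
tool_rot: [[0.018, 1.0, -0.001], [1.0, -0.018, 0.0], [0.0, -0.001, -1.0]]
contact_force: [1.3, 0.6, -0.9]
width: 0.429
finger_force: 60.1
```

{"api": "arm_command", "payload": {
  "hand": [1, 1, 1, 1, 1, 1, 1, 1],
  "translation": [
    [0.17, 0, 0],
    [0.34, 0, 0],
    [0.5, 0, 0],
    [0.6, 0, 0],
    [0.67, 0, 0],
    [0.69, 0, 0],
    [0.69, 0, 0],
    [0.69, 0, 0]
  ],
  "delta_rot": [
    [0, 0, 0],
    [0, 0, 0],
    [0, 0, 0],
    [0, 0, 0],
    [0, 0, 0],
    [0, 0, 0],
    [0, 0, 0],
    [0, 0, 0]
  ]
}}

```text
t: 26.85
position: [0.4892, 0.3153, 0.1746]
tool_rot: [[0.019, 1.0, -0.001], [1.0, -0.019, -0.001], [-0.001, -0.001, -1.0]]
contact_force: [-0.3, -0.0, -1.1]
width: 0.429
finger_force: 60.1
```

```bash
python3 h.py .490 .3165 .0355 -.018
```

```text
t 26.85 pos [0.4892 0.3153 0.1746] w 0.429 q [ 0.3781  0.1057  1.7511 -0.0005  1.2856  0.397 ]
shift [0.006 0.004 0.695] turn [-0.001  0.001 -0.001] rows 3.3 0.0
```

{"api": "arm_command", "payload": {
  "hand": [1, 1, 1, 1, 1, 1, 1, 1],
  "translation": [
    [0.005, 0.003, 0.06],
    [0.005, 0.003, 0.2],
    [0.005, 0.003, 0.35],
    [0.005, 0.003, 0.5],
    [0.005, 0.003, 0.62],
    [0.005, 0.003, 0.68],
    [0.005, 0.003, 0.693],
    [0.005, 0.003, 0.693]
  ],
  "delta_rot": [
    [0, 0, 0],
    [0, 0, 0],
    [0, 0, 0],
    [0, 0, 0],
    [0, 0, 0],
    [0, 0, 0],
    [0, 0, 0],
    [0, 0, 0]
  ]
}}

```text
t: 27.52
position: [0.4898, 0.3164, 0.0356]
tool_rot: [[0.019, 1.0, -0.001], [1.0, -0.019, -0.0], [-0.0, -0.001, -1.0]]
contact_force: [0.1, -0.1, -0.7]
width: 0.428
finger_force: 60.4
```

{"api": "arm_command", "payload": {
  "hand": [1, 1, 0.5, 0.4, 0.2, 0, 0, 0],
  "translation": [
    [0, 0, 0.003],
    [0, 0, 0.003],
    [0, 0, 0.003],
    [0, 0, 0.003],
    [0, 0, 0.003],
    [0, 0, 0.003],
    [0, 0, 0.003],
    [0, 0, 0.003]
  ],
  "delta_rot": [
    [0, 0, 0],
    [0, 0, 0],
    [0, 0, 0],
    [0, 0, 0],
    [0, 0, 0],
    [0, 0, 0],
    [0, 0, 0],
    [0, 0, 0]
  ]
}}

```text
t: 28.18
position: [0.4899, 0.3173, 0.0358]
tool_rot: [[0.018, 1.0, 0.0], [1.0, -0.018, 0.0], [0.0, 0.0, -1.0]]
contact_force: [0.1, -0.1, -0.4]
width: 0.998
finger_force: 0.0
```

{"api": "arm_command", "payload": {
  "hand": [0, 0, 0, 0, 0, 0, 0, 0],
  "translation": [
    [0, 0, -0.12],
    [0, 0, -0.3],
    [0, 0, -0.5],
    [0, 0, -0.7],
    [0.15, 0, -0.85],
    [0.35, 0, -0.85],
    [0.5, 0, -0.85],
    [0.5, 0, -0.85]
  ],
  "delta_rot": [
    [0, 0, 0],
    [0, 0, 0],
    [0, 0, 0],
    [0, 0, 0],
    [0, 0, 0],
    [0, 0, 0],
    [0, 0, 0],
    [0, 0, 0]
  ]
}}

```text
t: 28.85
position: [0.4914, 0.4216, 0.2066]
tool_rot: [[0.014, 1.0, 0.002], [1.0, -0.014, 0.003], [0.003, 0.002, -1.0]]
contact_force: [-0.9, 0.8, -1.1]
width: 1.001
finger_force: 0.0
```

```bash
python3 - <<'E'
from h import *
import cv2
cv2.imwrite("pics/f.png",np.hstack([cv2.resize(cams.camera("scene")[80:240,190:350],(400,400),interpolation=2),cv2.resize(cams.camera("top")[140:240,125:225],(400,400),interpolation=2)]))
E
```

```text
(no output)
```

View pics/f.png

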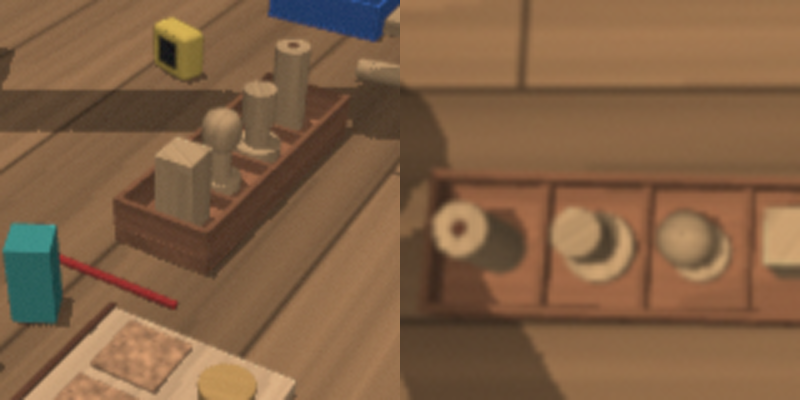

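All four feet stand upright, one per bay: round, stepped, knob, square from left to right. The gripper is clear.

```bash
python3 -c "
from rig import manip
print(manip.close_job())"
```

```text
the job is handed in; nothing more can be done
None
```

All four feet stand upright in the rack in reverse order, and the job was handed in at about 29 s; my first grasp tipped the square foot, but it rocked back upright and was re-gripped.

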